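# Lay the pump on its sloped rest against the end bumper

### The job

Fit the black bumper down over the two brass pegs at the low end of the green pump rest, fully home, and let go of it. Then lay the red pump along the slope in both saddles of the rest, handle at the high end, with the nose of its head touching the bumper. Set both parts down rather than dropping them, and leave the jar, lube bottle, mug and bolt tool where they are.

Things in the scene. Friction and masses are not known exactly. Their poses are not given: they have to be found in the camera images.
- rest: Fixed pump rest: wooden base 265 x 80 x 12 mm (local x -185 to +80) with two green V-saddles, a low aluminium ledge with two brass pegs and a green end wall. Origin on the table under the laid barrel's middle; local +x to the high end, z up. Saddles at local x -43.5 and +43.5 mm, each 10 mm thick, V mouth 57 mm wide, arm tips 10 mm above the barrel's axis; between them is free room for fingers.
- rest_mid (a point): Where pump_mid lies when the pump is in the saddles with its nose on the bumper: 85 mm above the rest's origin. The laid barrel's axis passes here in the rest's x-z plane, rising towards local +x at 0.262 rad (15 deg). Axes as the rest's.
- rest_pegs (a point): Midpoint between the feet of the pegs, on top of the ledge, at local (-144, 0, 20) mm of the rest; the bumper's origin belongs here. Pegs upright, 8 mm thick, 14 mm high, tapered tips, at 13 mm to either side along local y. Behind (local x -168 to -178) is the end wall, 70 mm wide, top 62 mm above the table: grip the bumper across its 50 mm width (along y).
- bumper: Black hard silicone block standing upright, 40 (x) x 50 (y) x 60 (z) mm, origin at the centre of its underside. Two square pockets 12 x 12 mm, 18 mm deep, in the underside at y = -13 and +13 mm take the pegs; either way round is good. About 0.18 kg.
- pump: Red bicycle hand pump lying along its local x, axis at z = 22 mm, 0.25 kg. Origin under the barrel's middle, level with its underside. Round red barrel 30 mm thick, x -75 to +71 mm; black square head 44 x 44 mm, x -115 to -75, with grey domed nose to x -128; steel rod, then square red handle 44 x 44 mm with black bands, x +85 to +145. Balances near the barrel's middle.
- pump_mid (a point): On the barrel's axis, above the pump's origin by 22 mm.
- pump_nose (a point): Tip of the domed nose at the head end, on the axis, 128 mm from pump_mid.
- jar: Glass jar with steel lid, 66 mm thick, 90 mm high; origin under its centre. Leave it.
- lube: White lube bottle with yellow cap, 44 mm thick, 120 mm high; origin under its centre. Leave it.
- bolt_tool: Flat steel chainring bolt tool, 157 x 26 x 6 mm, lying along its x. Leave it.
- mug: Blue mug, 80 mm thick, 90 mm high. Leave it.
Things that resemble listed ones, but are neither listed nor needed, are in the scene too. What is meant by the bumper is not brown, and is the larger of those in its own colour.

How it is judged:
On the way, in this order (a step that is already met when the one before it is completed fails the run):
1. the bumper is seated on both pegs and let go, before the pump is laid (x of bumper in the frame of rest_pegs between -0.004 and 0.004 m and y of bumper in the frame of rest_pegs between -0.004 and 0.004 m and z of bumper in the frame of rest_pegs below 0.003 m and angle between bumper's own z axis and vertical below 0.08 rad and contact force between the fingers and bumper below 0.1 N), for 0.2 s.
2. the pump lies in both saddles with its nose at the bumper (y of pump_mid in the frame of rest_mid between -0.005 and 0.005 m and z of pump_mid in the frame of rest_mid between -0.006 and 0.006 m and y of pump_nose in the frame of rest between -0.008 and 0.008 m and z of pump_nose in the frame of rest between 0.044 and 0.06 m and horizontal distance between pump_nose and bumper below 0.026 m), for 0.2 s.
At the end, for the whole second after the job is handed in: Bumper on both pegs (within 4 mm sideways, under 3 mm off the ledge, tilt under 0.08 rad); pump in both saddles, head low (barrel middle within 5 mm sideways, 6 mm in height; nose within 8 mm sideways and in height), nose within 6 mm of the bumper's face; both still (all of step 2 and x of bumper in the frame of rest_pegs between -0.004 and 0.004 m and y of bumper in the frame of rest_pegs between -0.004 and 0.004 m and z of bumper in the frame of rest_pegs below 0.003 m and angle between bumper's own z axis and vertical below 0.08 rad and linear speed of each of bumper, pump below 0.02 m/s); the robot touches nothing.
It fails at once if a bystander (jar, lube bottle, bolt tool, mug) is moved by more than 30 mm or the jar, bottle or mug tipped (distance of any of jar, lube, bolt_tool, mug from where it was at the start of the episode above 0.03 m or angle between any of jar, lube, mug's own z axis and vertical above 0.5 rad).
It fails at once if the pump is dropped or knocked: faster than 0.5 m/s while not in the fingers (linear speed of pump above 0.5 m/s and contact force between the fingers and pump below 0.1 N).
It fails at once if the bumper is dropped or knocked: faster than 0.5 m/s while not in the fingers (linear speed of bumper above 0.5 m/s and contact force between the fingers and bumper below 0.1 N).
It also fails if it takes over 67 s, if anything falls off the work surface, if the arm or the gripper's body presses on something with over 40 N, if the wrist force passes 120 N, or if a joint passes its speed limit or range.

### The arm

A 7-joint arm with a two-finger parallel gripper is mounted at the origin on the work surface. World frame = base frame: x ahead of the robot, y to its left, z up, the work surface at z = 0. Lengths are in m, angles in rad, forces in N, time in s.
With the tool pointing down it reaches from about 0.4 to 0.85 m from the base axis. Payload 10.4 kg.
Tool frame: the origin (TCP) lies between the finger pads; the fingertips stand manip.tip_extent ahead of it and the grasp point (between the pads) lies 6 mm ahead of it (manip.tip_extent is the distance from the TCP to the fingertips, in m); z points along the fingers, y is the line along which they close (so a half turn about z gives the same grasp; the last joint's range is limited). The gripper opens to 85 mm and grips with 20 to 120 N. Pads are 22 mm wide; open, the fingers measure 114 mm over their backs; the gripper's body (76 mm by 85 mm) begins 54 mm behind the grasp point. The pads swing forward as they close: fully open they stand 13 mm farther back than shut.
Start: joints at [1.264, 0.332, -0.065, 1.46, 0.022, 1.35, -0.088], TCP at [0.175, -0.6, 0.256] pointing down, gripper open.
Joint ranges: [-2.6, 2.6], [-0.5, 2.12], [-1.47, 1.34], [0.16, 2.42], [-1.27, 4.41], [0.06, 2.06], [-2.6, 2.6]. Speed limits (rad/s): [2.22, 2.22, 2.79, 2.79, 3.14, 3.14, 3.14].

### API

Orientations are given as a unit quaternion [x, y, z, w].
In Python, from workcell import get_obs, optics, workorder, manip gives the robot as it stands.
- The arm moves only by the tool jog_arm, never from a script. Its argument "increments" is a list of rows, each a list of 7 numbers: the shift along the tool's x, y, z in m, then the turn, a rotation vector about the tool's x, y, z in rad, then the opening, from -1 (shut) to 1 (fully open). A call has 1 to 5 rows; each row is the pose to reach, as a shift and turn from the pose commanded when the call began, along the tool's axes at that moment; what a row does not reach only later rows make up. A row lasts 1/12 s, in which the tool goes at most 41.7 mm and 7.16 degrees, less where a joint would pass 70% of its speed; a pose out of reach is approached as far as the arm can. A call with a gripper value outside its range is refused whole. The fingers move at their own pace and stop on an object; "grip_force" is the grip in N (left out, the last holds). Time passes only in rows, so rows that repeat a pose let the fingers close. It gives the time, the measured TCP pose, the force, the opening and the grip force at its end, in the units of the state.
- get_obs(): the state, without advancing time (a new reading comes with each control period).
- optics.camera(name): name is "side" or "top"; returns a dict with "color" (384x512x3 uint8, red, green, blue), "depth" (384x512 float32, m along the optical axis (not along the pixel's ray), 0 where there is no reading), "K" (3x3 intrinsics, pixels), "R" (3x3) and "t" (3): a world point X has camera coordinates R X + t. Camera axes: x right, y down, z forward; pixel columns grow to the right and rows downward; lengths in m; the calibration is good to about 2 mm. A picture is of the moment at which its call begins.
- workorder.hand_in(): hands the job in; it is judged then, once.
The state is a dict: "clock": time; "joint_pos": joint angles; "joint_velocities": joint speeds; "tau": joint torques, N m; "position": TCP position; "ee_rot": TCP orientation; "ft_force": force on the tool from outside, world axes, zero at the start; "torque": the same for the moment, N m; "grip_width": opening from 0.0 (shut) to 1.0 (fully open); "grasp_force": force on a finger pad.
Only numpy, scipy, OpenCV 4.12 (cv2) and the standard library are available. Lean on these libraries where they do the work, as an engineer would, in place of code of your own. Each camera call takes 0.05 s, during which the arm holds its last target. There are 200 camera calls.

## Working session

There is one attempt and no reset: what is moved stays moved. The work goes in short steps, Python scripts to look and compute and a tool call to move; the robot and the scene stay as the last step left them, time stands still between calls to the robot, and variables do not carry over. Pictures are saved under pics/ and viewed, at most 12 in all, crops included, and the job is handed in when it is done.

Besides the shell and the picture viewer there is one more tool, called after "Call:" as name(argument=value, ...) on one line, values as JSON. jog_arm: Moves the arm, as the interface text tells. Its arguments: {"type":"object","properties":{"increments":{"type":"array"},"grip_force":{"type":"number"}},"required":["increments"]}

```bash
mkdir -p pics; ls
python3 - <<'E'
from workcell import get_obs, optics, manip
import numpy as np, cv2
print(manip.tip_extent, get_obs())
for n in("top","side"):
    c=optics.camera(n); np.savez(f"{n}0.npz",**c); cv2.imwrite(f"pics/{n}0.png",c["color"][...,::-1])
    print(n,c["K"],c["R"],c["t"])
E
```

```text
pics
0.025 {'clock': 0.0, 'joint_pos': array([ 1.26440284,  0.33287283, -0.06469017,  1.460938  ,  0.02161842,
        1.34990007, -0.08849713]), 'joint_velocities': array([ 1.95858138e-04,  6.82974923e-04, -2.13473682e-04, -1.70423370e-03,
        1.17771123e-04,  9.08726911e-05, -1.05864599e-03]), 'tau': array([-1.28600877e-04, -6.25455093e+01,  4.91491822e-02, -3.91603339e+01,
        1.63055415e-02,  1.01889245e-02, -4.63446975e-05]), 'position': array([ 0.17489026, -0.59967961,  0.25551687]), 'ee_rot': array([ 9.89947976e-01,  1.41430190e-01, -1.43512001e-04, -6.96480351e-04]), 'ft_force': array([ 0.58236057, -0.71579601,  0.56774666]), 'torque': array([-0.03033249,  0.00102911,  0.01676298]), 'grasp_force': 0.0, 'grip_width': 1.0003573731246538}
top [[428.59893722   0.         258.12198766]
 [  0.         428.59893722 191.99660072]
 [  0.           0.           1.        ]] [[ 0.002604   -0.99978674 -0.02048646]
 [-0.99816311 -0.00135866 -0.06056871]
 [ 0.06052796  0.02060655 -0.99795377]] [-0.05763709  0.54284216  1.37888715]
side [[364.34815969   0.         254.76121843]
 [  0.         364.34815969 187.62616008]
 [  0.           0.           1.        ]] [[-0.90338972 -0.42870494 -0.00995485]
 [-0.31165272  0.67232282 -0.67145708]
 [ 0.29454984 -0.60348496 -0.74097658]] [0.47175716 0.25085596 0.80016628]
```

View pics/top0.png

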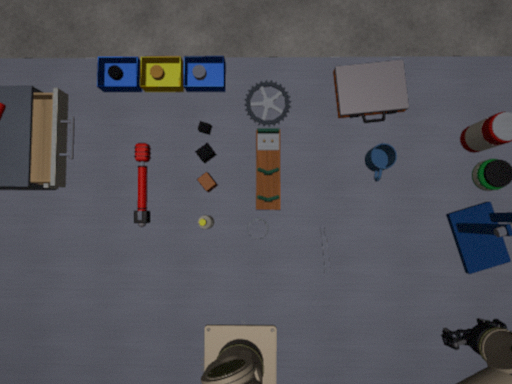

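View pics/side0.png

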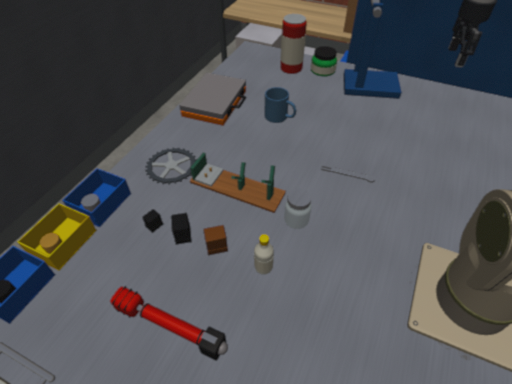

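Top view: the near-identical blocks are small black at (204,128), larger black at (205,153) and brown at (207,181). The bumper is the one at (205,153), since it is black and the larger of the two black blocks. The pump runs along column 142, with its head at row 216 (near the robot) and its handle at row 152. The rest is at (268,128–210), with its low end and pegs at row 140 (far). I'll confirm with a crop and measure.

```bash
cat > h.py <<'E'
import numpy as np, cv2
from scipy.spatial.transform import Rotation as Rn
def world(c):
    v,u=np.indices(c["depth"].shape); d=c["depth"]
    p=np.stack([(u-c["K"][0,2])/c["K"][0,0]*d,(v-c["K"][1,2])/c["K"][1,1]*d,d],-1)
    return (p-c["t"])@c["R"]
def project(c,X):
    p=np.atleast_2d(X)@c["R"].T+c["t"]; q=p@c["K"].T
    return q[:,:2]/q[:,2:]
def box(p):
    r=cv2.minAreaRect((p[:,:2]*1000).astype(np.float32)); return r
E
python3 - <<'E'
from h import *
L={n:dict(np.load(f"{n}0.npz")) for n in("top","side")}
c=L["top"];W=world(c)
big=cv2.resize(c["color"][100:240,110:310],None,fx=4,fy=4,interpolation=cv2.INTER_CUBIC)
big=np.clip(big.astype(float)*1.7,0,255).astype(np.uint8)
cv2.imwrite("pics/topcrop.png",big[...,::-1])
s=L["side"];Ws=world(s)
def reg(W,u0,u1,v0,v1,z0,z1,n):
    p=W[v0:v1,u0:u1].reshape(-1,3);p=p[np.isfinite(p).all(1)&(p[:,2]>z0)&(p[:,2]<z1)]
    print(n,len(p),"med",p.mean(0).round(4),"rect",[np.round(x,1) for x in box(p)],"zmax",np.percentile(p[:,2],[50,95]).round(4))
reg(W,190,220,118,138,.012,.2,"small");reg(W,190,220,140,166,.045,.2,"bump top");reg(W,190,220,140,166,.012,.2,"bump all");reg(W,190,222,168,195,.012,.2,"brown")
reg(W,125,160,135,235,.012,.2,"pump");reg(W,125,160,205,235,.03,.2,"head");reg(W,125,160,135,163,.03,.2,"handle");reg(W,125,160,165,205,.025,.2,"barrel")
reg(W,252,285,122,215,.006,.2,"rest all");reg(W,252,285,122,215,.006,.017,"base");reg(W,252,285,122,138,.05,.2,"wall");reg(W,252,285,160,180,.05,.2,"sad lo");reg(W,252,285,185,215,.05,.2,"sad hi")
print("table z",np.median(W[250:300,100:200,2]),np.median(Ws[230:260,330:400,2]))
for b,n in(((165,195,208,245),"bump side"),):
    reg(Ws,*b,.055,.2,n)
    reg(Ws,*b,.012,.2,n)
reg(Ws,100,235,280,360,.012,.2,"pump side")
E
```

```text
small 133 med [0.7527 0.1168 0.0405] rect [array([755. , 118.6]), array([37.4, 30. ]), np.float64(73.8)] zmax [0.0433 0.0487]
bump top 206 med [0.6699 0.1119 0.0604] rect [array([670.9, 112.7]), array([40.8, 49.6]), np.float64(37.6)] zmax [0.061  0.0646]
bump all 239 med [0.6679 0.1104 0.0559] rect [array([668.9, 115.3]), array([41.3, 56. ]), np.float64(37.0)] zmax [0.0604 0.0645]
brown 231 med [0.5744 0.1038 0.0569] rect [array([575.8, 106. ]), array([50.1, 40.2]), np.float64(38.5)] zmax [0.0605 0.0654]
pump 947 med [0.5703 0.3172 0.038 ] rect [array([568.1, 319.4]), array([273. ,  44.1]), np.float64(0.4)] zmax [0.0387 0.0487]
head 237 med [0.4671 0.3175 0.043 ] rect [array([465.7, 318.8]), array([67.7, 43.8]), np.float64(0.4)] zmax [0.044  0.0514]
handle 249 med [0.672  0.3196 0.0432] rect [array([671.9, 320.1]), array([65.5, 43.7]), np.float64(0.3)] zmax [0.0437 0.0491]
barrel 360 med [0.5663 0.3181 0.0354] rect [array([566. , 319.7]), array([127.4,  29.6]), np.float64(0.4)] zmax [0.0359 0.0411]
rest all 2057 med [ 0.6222 -0.0889  0.0224] rect [array([623.6, -88.3]), array([105.6,
[... 308 characters left out ...]
ad lo 90 med [ 0.609  -0.0894  0.0686] rect [array([609.2, -90. ]), array([65.6, 16.6]), np.float64(89.8)] zmax [0.0699 0.0807]
sad hi 91 med [ 0.5217 -0.0899  0.0909] rect [array([521.5, -90.1]), array([14.8, 64.1]), np.float64(0.1)] zmax [0.0913 0.104 ]
table z 0.0009280198657119393 -0.0004289860799502603
bump side 278 med [0.6688 0.1186 0.0594] rect [array([669.2, 117.5]), array([38.8, 51.9]), np.float64(33.3)] zmax [0.0594 0.0616]
bump side 481 med [0.663  0.1244 0.0486] rect [array([669.3, 117.9]), array([40.2, 52.5]), np.float64(36.4)] zmax [0.058  0.0613]
pump side 2404 med [0.5599 0.3276 0.0366] rect [array([565.3, 324.4]), array([270.3,  45. ]), np.float64(0.6)] zmax [0.0367 0.046 ]
```

View pics/topcrop.png

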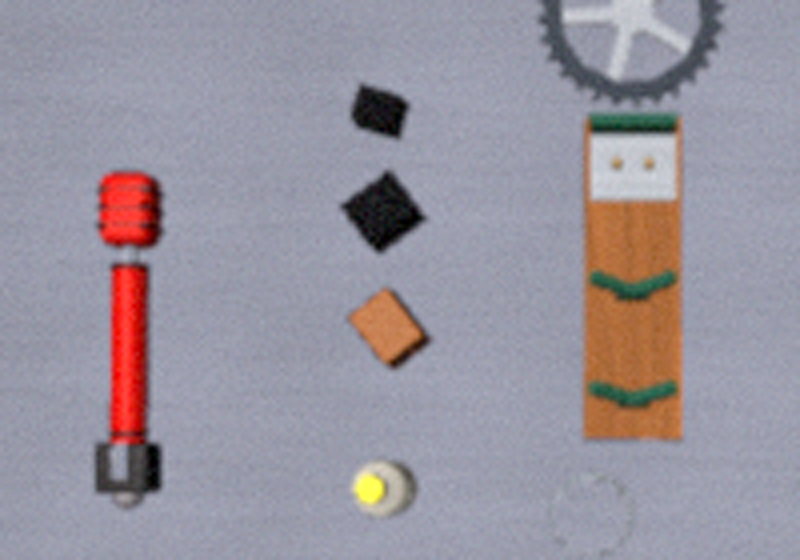

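The crop confirms it: the larger black block (top pixel 205,153) is the bumper. Next I'll refine the bumper and rest poses in both cameras by intersecting rays with the known height planes.

```bash
cat >> h.py <<'E'
def onplane(c,uv,z):
    uv=np.atleast_2d(uv).astype(float)
    d=np.c_[(uv[:,0]-c["K"][0,2])/c["K"][0,0],(uv[:,1]-c["K"][1,2])/c["K"][1,1],np.ones(len(uv))]@c["R"]
    o=-c["R"].T@c["t"]; return o+d*((z-o[2])/d[:,2])[:,None]
def go(pos,R):  # tool-frame shift & rotvec from current measured pose to target
    from workcell import get_obs
    s=get_obs(); R0=Rn.from_quat(s["ee_rot"])
    sh=R0.inv().apply(np.array(pos)-s["position"]); rv=(R0.inv()*R).as_rotvec()
    print("pos",s["position"].round(4),"eul",R0.as_euler("ZYX",True).round(2),"shift",sh.round(4),"rv",rv.round(4),"q",s["joint_pos"].round(2),"F",s["ft_force"].round(1),"grip",round(s["grip_width"],3),round(s["grasp_force"],1),"t",round(s["clock"],2))
def down(yaw_y,tilt=0.):  # tool z down, tool y at yaw_y deg; then tilt (deg) about tool y
    a=np.radians(yaw_y); y=np.array([np.cos(a),np.sin(a),0]); z=np.array([0,0,-1.])
    return Rn.from_matrix(np.c_[np.cross(y,z),y,z])*Rn.from_euler("y",tilt,True)
E
python3 - <<'E'
from h import *
L={n:dict(np.load(f"{n}0.npz")) for n in("top","side")}
from scipy import ndimage
def seg(n,m,win,z,name):
    c=L[n];u0,u1,v0,v1=win;M=np.zeros(m.shape,bool);M[v0:v1,u0:u1]=m[v0:v1,u0:u1]
    v,u=np.nonzero(M);
    if len(u)<3: print(n,name,len(u));return
    P=onplane(c,np.c_[u,v],z);r=box(P)
    print(n,name,len(u),"mean",(P.mean(0)*1000).round(1)[:2],"rect",np.round(r[0],1),np.round(r[1],1),round(r[2],1),"px",u.mean().round(1),v.mean().round(1))
for n,wb,wp,wr in(("top",(190,220,140,166),(255,282,132,152),(252,285,122,215)),("side",(165,195,208,245),(195,225,163,187),(185,290,150,215))):
    c=L[n];W=world(c);col=c["color"].astype(int);hsv=cv2.cvtColor(c["color"],cv2.COLOR_RGB2HSV).astype(int)
    z=ndimage.median_filter(W[...,2],3); dark=col.max(2)<60
    seg(n,dark&(z>.05),wb,.06,"bumper")
    ledge=(hsv[...,1]<60)&(hsv[...,2]>120)
    seg(n,ledge&(z<.05)&(z>.013),wp,.02,"ledge")
    peg=(hsv[...,1]>60)&(hsv[...,0]>8)&(hsv[...,0]<35)&(z>.022)
    lab,k=ndimage.label(peg)
    for i in range(1,k+1): seg(n,lab==i,wp,.030,"peg%d"%i)
    wood=(hsv[...,0]<20)&(hsv[...,1]>90)
    seg(n,wood,wr,.012,"wood")
    green=(hsv[...,0]>60)&(hsv[...,0]<95)&(hsv[...,1]>80)
    seg(n,green&(z>.057)&(W[...,0]>.7),wr,.062,"walltop")
c=L["top"]; W=world(c)
p=W[215:245,240:275].reshape(-1,3); p=p[p[:,2]>.06];print("jar",p.mean(0),len(p))
p=W[210:235,192:216].reshape(-1,3); p=p[p[:,2]>.06];print("lube",p.mean(0),len(p))
go([.67,.115,.2],down(-53.5))
E
```

```text
top bumper 186 mean [668.9 112.7] rect [668.9 112.8] [39.6 47.2] 35.9 px 204.7 151.5
top ledge 197 mean [707.2 -84.9] rect [708.  -86.8] [62.1 42.9] 90.0 px 266.9 141.8
top peg1 0
top peg2 0
top peg3 0
top peg4 0
top peg5 0
top peg6 0
top peg7 0
top peg8 0
top peg9 0
top peg10 0
top peg11 0
top peg12 0
top peg13 0
top peg14 0
top peg15 0
top peg16 0
top peg17 0
top peg18 0
top peg19 0
top peg20 0
top peg21 0
top peg22 0
top peg23 0
top peg24 0
top peg25 0
top peg26 0
top peg27 0
top peg28 0
top peg29 0
top peg30 0
top peg31 0
top peg32 0
top peg33 0
top peg34 0
top peg35 0
top peg36 0
top peg37 0
top peg38 0
top peg39 0
top peg40 0
top peg41 0
top peg42 0
top peg43 0
top peg44 0
top peg45 0
top peg46 1
top peg47 0
top peg48 0
top peg49 0
top peg50 0
top peg51 3 mean [710.  -74.4] rect [710.3 -74.7] [4.6 2.3] 44.8 px 263.7 140.3
top peg52 3 mean [ 710.  -100.3] rect [ 710.3 -100.6] [4.6 2.3] 44.7 px 271.7 140.3
top peg53 0
top peg54 0
top peg55 0
top peg56 0
top peg57 0
top peg58 0
top peg59 0
top peg60 0
top peg61 0
top peg62 0
top peg63 0
top peg64 0
top peg65 0
top peg66 0
top peg6
[... 5620 characters left out ...]
 peg90 0
side peg91 0
side peg92 0
side peg93 0
side peg94 0
side peg95 0
side peg96 0
side peg97 0
side peg98 0
side peg99 0
side peg100 0
side peg101 0
side peg102 0
side peg103 0
side peg104 0
side peg105 0
side peg106 0
side wood 1475 mean [588.5 -76.6] rect [617.3 -81.8] [262.8  83.1] 0.1 px 245.3 190.7
side walltop 54 mean [737.8 -77.8] rect [738.4 -80.9] [10.3 63.9] 1.0 px 196.7 161.6
jar [ 0.42893519 -0.05732506  0.10258762] 332
lube [0.44816475 0.10396292 0.10069668] 159
pos [ 0.1749 -0.5997  0.2556] eul [  16.26    0.   -179.92] shift [ 0.6754 -0.5474  0.0563] rv [-1.400e-03 -2.000e-04 -3.532e-01] q [ 1.26  0.33 -0.06  1.46  0.02  1.35 -0.09] F [-0.2  0.  -0.8] grip 1.003 0.0 t 0.1
```

Call:
jog_arm(increments=[[0.032,-0.026,0,0,0,-0.09,1],[0.064,-0.052,0,0,0,-0.18,1],[0.096,-0.078,0,0,0,-0.27,1],[0.128,-0.104,0,0,0,-0.356,1],[0.16,-0.13,0,0,0,-0.356,1]], grip_force=40)

```text
clock: 0.52
position: [0.2928, -0.4285, 0.256]
ee_rot: [0.948, 0.317, -0.0, -0.0]
ft_force: [0.4, -0.6, 0.1]
grip_width: 0.999
grasp_force: 0.0
```

```bash
python3 -c "
from h import *
go([.667,.1155,.2],down(-53.7))"
```

```text
pos [ 0.2928 -0.4285  0.256 ] eul [ 3.6970e+01  1.0000e-02 -1.7998e+02] shift [ 0.6261 -0.2096  0.0559] rv [-0.0003  0.0003  0.0117] q [ 1.1   0.11 -0.24  1.73  0.03  1.3  -0.06] F [ 0.4 -0.6  0.1] grip 0.999 0.0 t 0.52
```

Call:
jog_arm(increments=[[0.039,-0.013,0,0,0,0.01,1],[0.078,-0.026,0,0,0,0.01,1],[0.117,-0.039,0,0,0,0.01,1],[0.156,-0.052,0,0,0,0.01,1],[0.195,-0.065,0,0,0,0.01,1]])

```text
clock: 0.93
position: [0.4104, -0.2599, 0.2562]
ee_rot: [0.951, 0.31, -0.0, 0.0]
ft_force: [1.3, 0.6, 0.6]
grip_width: 0.998
grasp_force: 0.0
```

Call:
jog_arm(increments=[[0.039,-0.013,0,0,0,0,1],[0.078,-0.026,0,0,0,0,1],[0.117,-0.039,0,0,0,0,1],[0.156,-0.052,0,0,0,0,1],[0.195,-0.065,0,0,0,0,1]])

```text
clock: 1.35
position: [0.5298, -0.0927, 0.2562]
ee_rot: [0.951, 0.309, -0.0, 0.0]
ft_force: [1.0, -0.6, 0.3]
grip_width: 1.003
grasp_force: 0.0
```

Call:
jog_arm(increments=[[0.039,-0.013,0,0,0,0,1],[0.078,-0.026,0.02,0,0,0,1],[0.117,-0.039,0.04,0,0,0,1],[0.156,-0.052,0.05,0,0,0,1],[0.195,-0.065,0.05,0,0,0,1]])

```text
clock: 1.77
position: [0.6436, 0.0673, 0.2035]
ee_rot: [0.951, 0.309, -0.002, -0.0]
ft_force: [0.9, -0.3, 0.6]
grip_width: 1.002
grasp_force: 0.0
```

```bash
python3 -c "
from h import *
go([.667,.1155,.15],down(-53.7))"
```

```text
pos [0.6436 0.0673 0.2035] eul [  36.03    0.23 -179.91] shift [ 0.0475 -0.0252  0.0533] rv [-0.0015  0.0039 -0.0048] q [ 0.29  0.49 -0.64  1.44  0.29  1.32 -1.31] F [ 0.9 -0.3  0.6] grip 1.002 0.0 t 1.77
```

Call:
jog_arm(increments=[[0.035,-0.018,0.035,0,0.004,0,1],[0.04,-0.02,0.05,0,0.004,0,1],[0.04,-0.02,0.05,0,0.004,0,1],[0.04,-0.02,0.05,0,0.004,0,1],[0.04,-0.02,0.05,0,0.004,0,1]])

```text
clock: 2.18
position: [0.6647, 0.1052, 0.1573]
ee_rot: [0.951, 0.309, 0.002, -0.0]
ft_force: [0.0, 0.4, -0.1]
grip_width: 1.004
grasp_force: 0.0
```

Run:
```python
from h import *
from workcell import optics
go([.667,.1155,.043],down(-53.7))
c=optics.camera("side"); a=c["color"][60:260,110:280]
c2=optics.camera("top"); b=c2["color"][90:210,150:270]
A=cv2.resize(a,(510,600));B=cv2.resize(b,(290,290),interpolation=cv2.INTER_CUBIC)
o=np.zeros((600,800,3),np.uint8);o[:,:510]=A;o[:290,510:]=B
cv2.imwrite("pics/hover.png",np.clip(o*1.6,0,255).astype(np.uint8)[...,::-1])
```

```text
pos [0.6647 0.1052 0.1573] eul [ 36.03  -0.23 179.95] shift [ 0.0074 -0.0071  0.1144] rv [ 0.0008 -0.004  -0.0048] q [ 0.21  0.58 -0.62  1.42  0.34  1.25 -1.38] F [ 0.   0.4 -0.1] grip 1.004 0.0 t 2.18
```

View pics/hover.png

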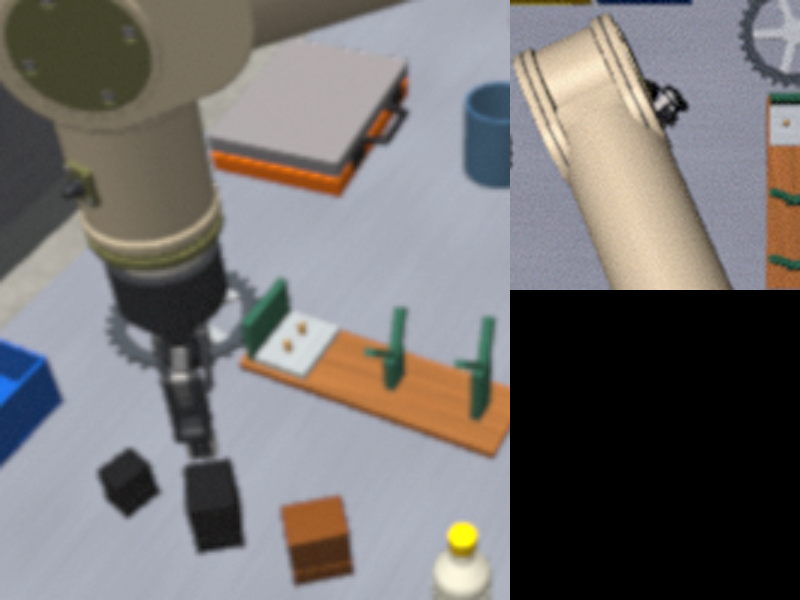

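The side view shows the gripper above the bumper (tip at 205,450 in the crop, block just below it). The arm blocks the top view. Descending now.

Call:
jog_arm(increments=[[0.007,-0.007,0.02,0,-0.004,0,1],[0.007,-0.007,0.05,0,-0.004,0,1],[0.007,-0.007,0.08,0,-0.004,0,1],[0.007,-0.007,0.1,0,-0.004,0,1],[0.007,-0.007,0.1,0,-0.004,0,1]])

```text
clock: 2.7
position: [0.6644, 0.1141, 0.0532]
ee_rot: [0.951, 0.309, -0.003, 0.0]
ft_force: [-1.3, -0.6, -0.7]
grip_width: 0.998
grasp_force: 0.0
```

Run:
```python
from h import *
go([.667,.1155,.043],down(-53.7))
```

```text
pos [0.6644 0.1141 0.0532] eul [  36.      0.29 -179.92] shift [0.0029 0.0004 0.0102] rv [-0.0014  0.0051 -0.0053] q [ 0.17  0.69 -0.58  1.48  0.4   1.1  -1.44] F [-1.3 -0.6 -0.7] grip 0.998 0.0 t 2.7
```

Call:
jog_arm(increments=[[0.002,0,0.01,0,0.004,0,1],[0.002,0,0.01,0,0.004,0,0.2],[0.002,0,0.01,0,0.004,0,-0.2],[0.002,0,0.01,0,0.004,0,-0.6],[0.002,0,0.01,0,0.004,0,-1]])

```text
clock: 3.12
position: [0.6692, 0.1174, 0.0486]
ee_rot: [0.951, 0.309, 0.003, -0.0]
ft_force: [-0.5, -1.6, 5.0]
grip_width: 0.58
grasp_force: 42.9
```

Call:
jog_arm(increments=[[0,0,0,0,0,0,-1],[0,0,0,0,0,0,-1],[0,0,0,0,0,0,-1],[0,0,0,0,0,0,-1],[0,0,0,0,0,0,-1]])

```text
clock: 3.53
position: [0.6692, 0.1174, 0.0486]
ee_rot: [0.951, 0.309, 0.003, -0.0]
ft_force: [-0.1, -1.6, 6.6]
grip_width: 0.577
grasp_force: 42.8
```

Run:
```python
from h import *
go([.667,.1155,.143],down(-53.7))
```

```text
pos [0.6692 0.1174 0.0486] eul [ 36.06  -0.37 179.9 ] shift [-0.0023  0.0004 -0.0944] rv [ 0.0018 -0.0065 -0.0042] q [ 0.17  0.69 -0.58  1.48  0.41  1.08 -1.44] F [-0.1 -1.6  6.6] grip 0.577 42.8 t 3.53
```

Call:
jog_arm(increments=[[0,0,-0.02,0,0,0,-1],[0,0,-0.04,0,0,0,-1],[0,0,-0.06,0,0,0,-1],[0,0,-0.08,0,0,0,-1],[0,0,-0.1,0,0,0,-1]])

```text
clock: 3.95
position: [0.6674, 0.1174, 0.1479]
ee_rot: [0.951, 0.31, 0.002, -0.001]
ft_force: [0.5, 0.4, -2.0]
grip_width: 0.58
grasp_force: 42.1
```

Run:
```python
from h import *
go([.711,-.085,.145],down(-90))
```

```text
pos [0.6674 0.1174 0.1479] eul [ 36.1   -0.23 180.  ] shift [-0.084   0.1892  0.0026] rv [-0.0012 -0.0038  0.6301] q [ 0.19  0.59 -0.62  1.41  0.35  1.24 -1.4 ] F [ 0.5  0.4 -2. ] grip 0.58 42.1 t 3.95
```

Call:
jog_arm(increments=[[-0.014,0.03,0,0,0,0.12,-1],[-0.028,0.06,0,0,0,0.24,-1],[-0.042,0.09,0,0,0,0.36,-1],[-0.056,0.12,0,0,0,0.48,-1],[-0.07,0.15,0,0,0,0.6,-1]])

```text
clock: 4.37
position: [0.6994, -0.0467, 0.1469]
ee_rot: [1.0, 0.012, 0.002, -0.001]
ft_force: [0.2, -0.4, -2.5]
grip_width: 0.582
grasp_force: 42.4
```

Run:
```python
from h import *
go([.711,-.085,.145],down(-90))
```

```text
pos [ 0.6994 -0.0467  0.1469] eul [   1.39   -0.2  -179.88] shift [0.0106 0.0386 0.0018] rv [-0.0022 -0.0035  0.0242] q [ 0.32  0.61 -0.47  1.34  0.27  1.25 -1.71] F [ 0.2 -0.4 -2.5] grip 0.582 42.4 t 4.37
```

Call:
jog_arm(increments=[[0.005,0.019,0,0,0,0.024,-1],[0.011,0.036,0,0,0,0.024,-1],[0.011,0.036,0,0,0,0.024,-1],[0.011,0.036,0,0,0,0.024,-1],[0.011,0.036,0,0,0,0.024,-1]])

```text
clock: 4.78
position: [0.7114, -0.0791, 0.1463]
ee_rot: [1.0, 0.004, 0.001, -0.002]
ft_force: [-0.7, 0.4, -2.3]
grip_width: 0.579
grasp_force: 42.3
```

Run:
```python
from h import *
from workcell import optics
go([.711,-.085,.145],down(-90))
for n in("side","top"):
    c=optics.camera(n); np.savez(n+"1.npz",**c)
a=dict(np.load("side1.npz"))["color"][100:220,160:320]
cv2.imwrite("pics/over.png",np.clip(cv2.resize(a,(800,600),interpolation=cv2.INTER_CUBIC)*1.6,0,255).astype(np.uint8)[...,::-1])
```

```text
pos [ 0.7114 -0.0791  0.1463] eul [ 5.1000e-01 -1.7000e-01 -1.7979e+02] shift [-0.0004  0.0059  0.0013] rv [-0.0036 -0.003   0.0088] q [ 0.34  0.64 -0.45  1.3   0.27  1.26 -1.68] F [-0.7  0.4 -2.3] grip 0.579 42.3 t 4.78
```

View pics/over.png

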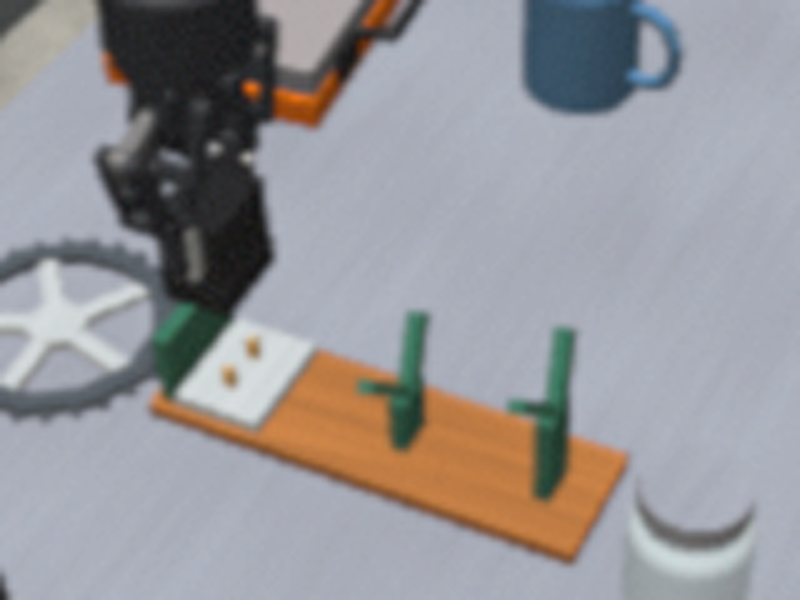

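The bumper hangs above the pegs, which are at crop (229,375) and (252,345). The lower corners of its near face are at crop (237,312) and (271,258). I'll compute its offset from the pegs within this camera.

Run:
```python
from h import *
c=dict(np.load("side1.npz")); f=lambda a:np.array(a)/5+[160,100]-.4
P=onplane(c,f([(237,312),(271,258)]),.0977);print("bottom corners",P.round(4)); print("centre",P.mean(0)+[.02,0,0])
print("base corners",onplane(c,f([(574,558),(628,458),(150,405)]),.012).round(4))
print("pegs z.034/.02", onplane(c,f([(229,368),(252,338)]),.034).mean(0).round(4),onplane(c,f([(229,384),(252,355)]),.02).mean(0).round(4))
# top view still usable? depth-based rest saddle positions in side
W=world(c);hsv=cv2.cvtColor(c["color"],cv2.COLOR_RGB2HSV).astype(int)
led=(hsv[...,1]<60)&(hsv[...,2]>110);M=np.zeros(led.shape,bool);M[165:187,190:225]=led[165:187,190:225]
```

```text
bottom corners [[ 0.6884 -0.0574  0.0977]
 [ 0.6932 -0.102   0.0977]]
centre [ 0.7107894 -0.0796837  0.0977   ]
base corners [[ 0.4855 -0.0436  0.012 ]
 [ 0.4863 -0.121   0.012 ]
 [ 0.7485 -0.044   0.012 ]]
pegs z.034/.02 [ 0.7095 -0.084   0.034 ] [ 0.7112 -0.0838  0.02  ]
```

Call:
jog_arm(increments=[[-0.001,0.0045,0.015,0,0,0.009,-1],[-0.001,0.0045,0.03,0,0,0.009,-1],[-0.001,0.0045,0.045,0,0,0.009,-1],[-0.001,0.0045,0.055,0,0,0.009,-1],[-0.001,0.0045,0.055,0,0,0.009,-1]])

```text
clock: 5.3
position: [0.7089, -0.0845, 0.0876]
ee_rot: [1.0, -0.001, -0.001, -0.002]
ft_force: [-1.1, -0.3, -2.9]
grip_width: 0.578
grasp_force: 42.3
```

Call:
jog_arm(increments=[[0,0,0,0,0,0,-1],[0,0,0,0,0,0,-1]])

```text
clock: 5.47
position: [0.7111, -0.0849, 0.092]
ee_rot: [1.0, -0.001, 0.002, -0.001]
ft_force: [-0.0, -0.2, -2.1]
grip_width: 0.58
grasp_force: 42.3
```

Run:
```python
from h import *
from workcell import optics
go([.710,-.0835,.0686],down(-90))
c=optics.camera("side"); np.savez("side2.npz",**c)
a=c["color"][130:190,180:260]
cv2.imwrite("pics/over2.png",np.clip(cv2.resize(a,(800,600),interpolation=cv2.INTER_CUBIC)*1.8,0,255).astype(np.uint8)[...,::-1])
```

```text
pos [ 0.7111 -0.0849  0.092 ] eul [-1.7000e-01 -2.3000e-01 -1.7986e+02] shift [-0.0012 -0.0014  0.0234] rv [-0.0025 -0.0041 -0.0029] q [ 0.34  0.69 -0.44  1.34  0.29  1.17 -1.69] F [-0.  -0.2 -2.1] grip 0.58 42.3 t 5.47
```

View pics/over2.png

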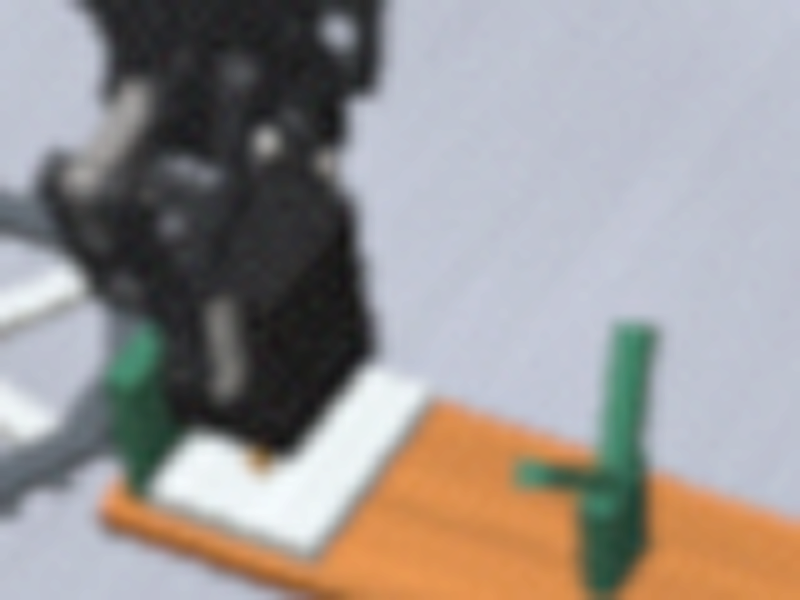

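The bumper's lower corners are at crop (285,448) and (372,352), and the ledge's near-edge corners are at (318,555) and (428,388). I'll work out the offset from these.

Run:
```python
from h import *
c=dict(np.load("side2.npz")); f=lambda a:np.array(a)/10+[180,130]-.45
P=onplane(c,f([(285,448),(372,352)]),.0434);print("bumper",P.round(4),P.mean(0)+[.02,0,0])
Q=onplane(c,f([(318,555),(428,388)]),.02);print("ledge",Q.round(4),Q.mean(0))
print("left corner",onplane(c,f([(140,497)]),.02).round(4))
print(onplane(c,f([(100,515),(270,585)]),.012).round(4))
```

```text
bumper [[ 0.6948 -0.0625  0.0434]
 [ 0.6916 -0.1059  0.0434]] [ 0.71317457 -0.08419234  0.0434    ]
ledge [[ 0.6791 -0.049   0.02  ]
 [ 0.6831 -0.1198  0.02  ]] [ 0.68111155 -0.08441596  0.02      ]
left corner [[ 0.736  -0.0472  0.02  ]]
[[ 0.7477 -0.0424  0.012 ]
 [ 0.69   -0.0395  0.012 ]]
```

Call:
jog_arm(increments=[[-0.002,0,0.002,0,0,0,-1],[-0.002,0,0.005,0,0,0,-1],[-0.002,0,0.009,0,0,0,-1],[-0.002,0,0.013,0,0,0,-1],[-0.002,0,0.013,0,0,0,-1]])

```text
clock: 5.93
position: [0.7096, -0.0857, 0.0779]
ee_rot: [1.0, -0.002, 0.003, -0.001]
ft_force: [7.8, -1.7, -6.7]
grip_width: 0.578
grasp_force: 42.5
```

Run:
```python
from h import *
go([.709,-.0845,.0686],down(-90))
```

```text
pos [ 0.7096 -0.0857  0.0779] eul [  -0.19   -0.32 -179.9 ] shift [-0.0007 -0.0011  0.0093] rv [-0.0018 -0.0056 -0.0034] q [ 0.34  0.7  -0.43  1.36  0.3   1.15 -1.7 ] F [ 7.8 -1.7 -6.7] grip 0.578 42.5 t 5.93
```

The pegs have entered the pockets (bottom about 9 mm above the ledge), with a slight side push in +x. I'll ease +x and carry on down.

Call:
jog_arm(increments=[[0.0015,0,0.002,0,0,0,-1],[0.0015,0,0.004,0,0,0,-1],[0.0015,0,0.006,0,0,0,-1],[0.0015,0,0.006,0,0,0,-1]])

```text
clock: 6.27
position: [0.7103, -0.0858, 0.0719]
ee_rot: [1.0, -0.002, 0.002, -0.001]
ft_force: [2.7, -2.0, -4.3]
grip_width: 0.578
grasp_force: 42.9
```

Run:
```python
from h import *
go([.709,-.0845,.0686],down(-90))
```

```text
pos [ 0.7103 -0.0858  0.0719] eul [  -0.21   -0.19 -179.91] shift [-0.0013 -0.0013  0.0033] rv [-0.0016 -0.0033 -0.0037] q [ 0.34  0.71 -0.43  1.36  0.3   1.14 -1.7 ] F [ 2.7 -2.  -4.3] grip 0.578 42.9 t 6.27
```

Call:
jog_arm(increments=[[0.0005,-0.0005,0.001,0,0,0,-1],[0.0005,-0.0005,0.002,0,0,0,-1],[0.0005,-0.0005,0.003,0,0,0,-1],[0.0005,-0.0005,0.004,0,0,0,-1],[0.0005,-0.0005,0.004,0,0,0,-1]])

```text
clock: 6.68
position: [0.7107, -0.0857, 0.0687]
ee_rot: [1.0, -0.002, 0.002, -0.0]
ft_force: [-1.3, -4.4, 2.0]
grip_width: 0.575
grasp_force: 43.3
```

Run:
```python
from h import *
go([.709,-.0845,.0686],down(-90))
```

```text
pos [ 0.7107 -0.0857  0.0687] eul [-2.3000e-01 -1.7000e-01 -1.7995e+02] shift [-0.0017 -0.0012  0.0001] rv [-0.0009 -0.0031 -0.004 ] q [ 0.34  0.71 -0.43  1.36  0.3   1.14 -1.7 ] F [-1.3 -4.4  2. ] grip 0.575 43.3 t 6.68
```

Call:
jog_arm(increments=[[0,-0.0005,0.001,0,0,0,-1],[0,-0.0005,0.001,0,0,0,-0.6],[0,-0.0005,0.001,0,0,0,0.5],[0,-0.0005,0.001,0,0,0,1],[0,-0.0005,0.001,0,0,0,1]])

```text
clock: 7.1
position: [0.7107, -0.083, 0.0673]
ee_rot: [1.0, -0.001, 0.002, -0.002]
ft_force: [0.4, 0.1, -0.3]
grip_width: 0.974
grasp_force: 0.0
```

Call:
jog_arm(increments=[[0,-0.0005,0,0,0,0,1],[0,-0.0005,-0.005,0,0,0,1],[0,-0.0005,-0.02,0,0,0,1],[0,-0.0005,-0.05,0,0,0,1],[0,-0.0005,-0.08,0,0,0,1]])

```text
clock: 7.52
position: [0.71, -0.0836, 0.1487]
ee_rot: [1.0, -0.001, 0.001, -0.001]
ft_force: [0.8, -0.0, 0.7]
grip_width: 1.0
grasp_force: 0.0
```

Run:
```python
from h import *
from workcell import optics
go([.5585,.322,.2],down(90))
c=optics.camera("side"); np.savez("side3.npz",**c)
a=c["color"][130:190,180:260]
cv2.imwrite("pics/seated.png",np.clip(cv2.resize(a,(800,600),interpolation=cv2.INTER_CUBIC)*1.8,0,255).astype(np.uint8)[...,::-1])
```

```text
pos [ 0.71   -0.0836  0.1487] eul [-1.7000e-01 -1.1000e-01 -1.7984e+02] shift [-0.1526 -0.4053 -0.0505] rv [-2.9000e-03  4.4000e-03  3.1387e+00] q [ 0.35  0.64 -0.45  1.3   0.27  1.27 -1.68] F [ 0.8 -0.   0.7] grip 1.0 0.0 t 7.52
```

View pics/seated.png

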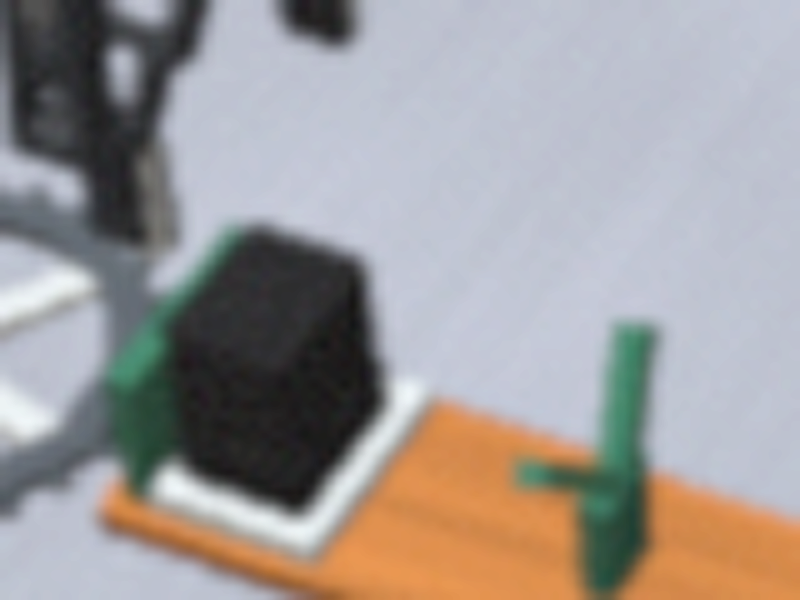

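The bumper now sits flush on the ledge: the bottom edge at crop (300,510) is on the white ledge, with no tilt. Next I'll turn half round on the way to the pump.

Call:
jog_arm(increments=[[-0.006,-0.016,-0.01,0,0,-0.12,1],[-0.012,-0.032,-0.02,0,0,-0.24,1],[-0.018,-0.048,-0.03,0,0,-0.36,1],[-0.024,-0.065,-0.03,0,0,-0.48,1],[-0.03,-0.081,-0.03,0,0,-0.6,1]])

```text
clock: 7.98
position: [0.681, -0.0017, 0.1799]
ee_rot: [0.955, 0.297, 0.003, -0.0]
ft_force: [0.7, 0.1, 0.0]
grip_width: 0.998
grasp_force: 0.0
```

Call:
jog_arm(increments=[[0.004,-0.017,0,0,0,-0.12,1],[0.008,-0.034,0,0,0,-0.24,1],[0.012,-0.05,0,0,0,-0.36,1],[0.016,-0.067,0,0,0,-0.48,1],[0.021,-0.084,0,0,0,-0.6,1]])

```text
clock: 8.4
position: [0.6508, 0.0792, 0.1791]
ee_rot: [0.825, 0.566, 0.003, 0.001]
ft_force: [0.7, 1.0, -0.5]
grip_width: 0.999
grasp_force: 0.0
```

Call:
jog_arm(increments=[[0.013,-0.011,0,0,0,-0.12,1],[0.026,-0.023,0,0,0,-0.24,1],[0.039,-0.034,0,0,0,-0.36,1],[0.052,-0.046,0,0,0,-0.48,1],[0.065,-0.057,0,0,0,-0.6,1]])

```text
clock: 8.82
position: [0.6214, 0.1607, 0.1791]
ee_rot: [0.621, 0.784, 0.002, 0.001]
ft_force: [1.0, -0.9, 0.5]
grip_width: 0.998
grasp_force: 0.0
```

Call:
jog_arm(increments=[[0.017,-0.002,0,0,0,-0.12,1],[0.034,-0.004,0,0,0,-0.24,1],[0.051,-0.006,0,0,0,-0.36,1],[0.068,-0.009,0,0,0,-0.48,1],[0.085,-0.011,0,0,0,-0.6,1]])

```text
clock: 9.23
position: [0.5917, 0.2409, 0.1791]
ee_rot: [0.361, 0.932, 0.002, 0.002]
ft_force: [0.6, 0.0, -0.1]
grip_width: 1.002
grasp_force: 0.0
```

Run:
```python
from h import *
go([.5585,.322,.15],down(90))
```

```text
pos [0.5917 0.2409 0.1791] eul [1.3764e+02 1.1000e-01 1.7973e+02] shift [0.0792 0.0375 0.0291] rv [ 0.0038  0.0036 -0.7392] q [ 0.24  0.61 -0.99  1.48  0.52  1.32  0.04] F [ 0.6  0.  -0.1] grip 1.002 0.0 t 9.23
```

Call:
jog_arm(increments=[[0.016,0.007,0,0,0,-0.12,1],[0.032,0.015,0,0,0,-0.24,1],[0.048,0.022,0,0,0,-0.36,1],[0.063,0.03,0,0,0,-0.48,1],[0.079,0.037,0,0,0,-0.6,1]])

```text
clock: 9.65
position: [0.5589, 0.3215, 0.1791]
ee_rot: [0.07, 0.998, 0.001, 0.002]
ft_force: [0.1, 0.5, -0.6]
grip_width: 1.003
grasp_force: 0.0
```

Call:
jog_arm(increments=[[0,0,0.03,0,0,-0.12,1],[0,0,0.05,0,0,-0.135,1],[0,0,0.05,0,0,-0.135,1],[0,0,0.05,0,0,-0.135,1],[0,0,0.05,0,0,-0.135,1]])

```text
clock: 10.07
position: [0.5596, 0.3213, 0.1297]
ee_rot: [0.006, 1.0, 0.002, 0.002]
ft_force: [0.8, 0.1, 0.0]
grip_width: 1.0
grasp_force: 0.0
```

Run:
```python
from h import *
go([.5585,.322,.019],down(90.5))
```

```text
pos [0.5596 0.3213 0.1297] eul [179.34   0.28 179.82] shift [0.0017 0.0003 0.1107] rv [ 0.0031  0.0049 -0.0203] q [ 0.15  0.73 -1.09  1.51  0.67  1.3   0.55] F [0.8 0.1 0. ] grip 1.0 0.0 t 10.07
```

Call:
jog_arm(increments=[[0.001,0,0.03,0,0,-0.02,1],[0.001,0,0.06,0,0,-0.02,1],[0.001,0,0.08,0,0,-0.02,1],[0.001,0,0.09,0,0,-0.02,1],[0.001,0,0.098,0,0,-0.02,1]])

```text
clock: 10.48
position: [0.5589, 0.3213, 0.0303]
ee_rot: [-0.005, 1.0, 0.001, 0.002]
ft_force: [0.5, -0.4, 0.6]
grip_width: 0.999
grasp_force: 0.0
```

Call:
jog_arm(increments=[[0,0,0,0,0,0,1],[0,0,0,0,0,0,0.4],[0,0,0,0,0,0,0],[0,0,0,0,0,0,-0.3],[0,0,0,0,0,0,-0.6]])

```text
clock: 10.9
position: [0.5587, 0.3216, 0.0308]
ee_rot: [-0.005, 1.0, 0.001, 0.002]
ft_force: [-0.6, 0.4, 0.7]
grip_width: 0.454
grasp_force: 0.0
```

Call:
jog_arm(increments=[[0,0,0,0,0,0,-1],[0,0,0,0,0,0,-1],[0,0,0,0,0,0,-1],[0,0,0,0,0,0,-1],[0,0,0,0,0,0,-1]])

```text
clock: 11.32
position: [0.5586, 0.3216, 0.0307]
ee_rot: [-0.005, 1.0, 0.001, 0.002]
ft_force: [-1.9, -0.9, 6.2]
grip_width: 0.335
grasp_force: 39.3
```

Run:
```python
from h import *
go([.5585,.322,.130],down(90))
```

```text
pos [0.5586 0.3216 0.0307] eul [-179.42    0.24  179.84] shift [-0.0003  0.0007 -0.0993] rv [0.0027 0.0042 0.0101] q [ 0.11  0.84 -1.02  1.58  0.76  1.16  0.51] F [-1.9 -0.9  6.2] grip 0.335 39.3 t 11.32
```

Call:
jog_arm(increments=[[0,0,0,0,0,0,-1],[0,0,-0.01,0,0,0,-1],[0,0,-0.04,0,0,0,-1],[0,0,-0.08,0,0,0,-1],[0,0,-0.11,0,0,0,-1]], grip_force=70)

```text
clock: 11.73
position: [0.5575, 0.3212, 0.1423]
ee_rot: [-0.005, 1.0, 0.001, 0.002]
ft_force: [1.3, -0.2, -1.9]
grip_width: 0.327
grasp_force: 69.6
```

Call:
jog_arm(increments=[[0,0,-0.03,0,0,0,-1],[0,0,-0.06,0,0,0,-1],[0,0,-0.09,0,0,0,-1],[0,0,-0.11,0,0,0,-1],[0,0,-0.11,0,0,0,-1]])

```text
clock: 12.15
position: [0.558, 0.3221, 0.2548]
ee_rot: [-0.005, 1.0, 0.003, 0.004]
ft_force: [0.8, 1.2, -2.9]
grip_width: 0.331
grasp_force: 69.8
```

Run:
```python
from h import *
from workcell import optics
go([.5665,-.0855,.25],down(-90))
for n in("side","top"):
    c=optics.camera(n); np.savez(n+"4.npz",**c)
c=dict(np.load("side4.npz"));W=world(c);col=c["color"].astype(int)
red=(col[...,0]>100)&(col[...,1]<60)&(W[...,2]>.15)&(W[...,1]>.2)
p=W[red];print(len(p)); q=p-p.mean(0);print("axis",np.linalg.svd(q,full_matrices=False)[2][0].round(3),p.min(0).round(3),p.max(0).round(3))
```

```text
pos [0.558  0.3221 0.2548] eul [-179.4     0.46  179.69] shift [-0.0042 -0.4077  0.0027] rv [-0.0124  0.0085 -3.131 ] q [ 0.17  0.63 -1.17  1.37  0.58  1.49  0.62] F [ 0.8  1.2 -2.9] grip 0.331 69.8 t 12.15
1379
axis [-0.998  0.031  0.055] [0.269 0.307 0.247] [0.699 0.516 0.766]
```

Call:
jog_arm(increments=[[0,-0.016,0,0,0,0.12,-1],[0,-0.032,0,0,0,0.24,-1],[0,-0.049,0,0,0,0.36,-1],[0,-0.065,0,0,0,0.48,-1],[0,-0.081,0,0,0,0.6,-1]])

```text
clock: 12.67
position: [0.5577, 0.2382, 0.2476]
ee_rot: [0.294, 0.956, 0.001, 0.0]
ft_force: [0.1, -0.2, -3.3]
grip_width: 0.33
grasp_force: 69.7
```

Call:
jog_arm(increments=[[-0.009,-0.013,0,0,0,0.12,-1],[-0.018,-0.027,0,0,0,0.24,-1],[-0.028,-0.04,0,0,0,0.36,-1],[-0.037,-0.053,0,0,0,0.48,-1],[-0.047,-0.067,0,0,0,0.6,-1]])

```text
clock: 13.08
position: [0.5593, 0.1567, 0.2476]
ee_rot: [0.563, 0.827, 0.001, -0.0]
ft_force: [-1.5, 0.1, -3.1]
grip_width: 0.331
grasp_force: 69.7
```

Call:
jog_arm(increments=[[-0.015,-0.006,0,0,0,0.12,-1],[-0.03,-0.012,0,0,0,0.24,-1],[-0.046,-0.017,0,0,0,0.36,-1],[-0.061,-0.023,0,0,0,0.48,-1],[-0.076,-0.029,0,0,0,0.6,-1]])

```text
clock: 13.5
position: [0.5605, 0.0753, 0.2474]
ee_rot: [0.782, 0.623, 0.001, -0.001]
ft_force: [-0.1, -0.6, -3.3]
grip_width: 0.326
grasp_force: 69.8
```

Call:
jog_arm(increments=[[-0.016,0.004,0,0,0,0.12,-1],[-0.032,0.008,0,0,0,0.24,-1],[-0.048,0.012,0,0,0,0.36,-1],[-0.064,0.015,0,0,0,0.48,-1],[-0.079,0.019,0,0,0,0.6,-1]])

```text
clock: 13.92
position: [0.5617, -0.0059, 0.2472]
ee_rot: [0.931, 0.364, 0.0, -0.001]
ft_force: [0.9, 0.5, -3.0]
grip_width: 0.326
grasp_force: 69.8
```

Run:
```python
from h import *
go([.5665,-.0855,.25],down(-90))
```

```text
pos [ 0.5617 -0.0059  0.2472] eul [ 4.271e+01 -9.000e-02 -1.799e+02] shift [-0.0505  0.0617 -0.003 ] rv [-0.0022 -0.0009  0.7453] q [ 0.57  0.28 -0.75  1.61  0.19  1.32 -1.04] F [ 0.9  0.5 -3. ] grip 0.326 69.8 t 13.92
```

Call:
jog_arm(increments=[[-0.01,0.012,0,0,0,0.12,-1],[-0.02,0.024,0,0,0,0.24,-1],[-0.03,0.036,0,0,0,0.36,-1],[-0.04,0.05,0,0,0,0.48,-1],[-0.05,0.062,0,0,0,0.6,-1]])

```text
clock: 14.33
position: [0.5677, -0.0853, 0.2469]
ee_rot: [0.997, 0.073, 0.0, -0.001]
ft_force: [0.0, -0.2, -2.7]
grip_width: 0.326
grasp_force: 69.8
```

Call:
jog_arm(increments=[[0,0,0,0,0,0.1,-1],[0,0,0.01,0,0,0.146,-1],[0,0,0.02,0,0,0.146,-1],[0,0,0.03,0,0,0.146,-1],[0,0,0.03,0,0,0.146,-1]])

```text
clock: 14.75
position: [0.5671, -0.0838, 0.2154]
ee_rot: [1.0, 0.004, -0.001, -0.002]
ft_force: [-0.3, -0.6, -3.9]
grip_width: 0.325
grasp_force: 69.8
```

Run:
```python
from h import *
go([.5665,-.0855,.21],down(-90,-15))
```

```text
pos [ 0.5671 -0.0838  0.2154] eul [ 4.6000e-01  1.1000e-01 -1.7981e+02] shift [-0.0006  0.0017  0.0053] rv [-0.0022 -0.2599  0.0084] q [ 0.57  0.31 -0.61  1.63  0.18  1.26 -1.63] F [-0.3 -0.6 -3.9] grip 0.325 69.8 t 14.75
```

Call:
jog_arm(increments=[[0,0,0,0,-0.1,0.008,-1],[0,0.001,0,0,-0.2,0.008,-1],[0,0.001,0,0,-0.26,0.008,-1],[0,0.001,0,0,-0.26,0.008,-1],[0,0.001,0,0,-0.26,0.008,-1]])

```text
clock: 15.17
position: [0.5692, -0.0844, 0.2178]
ee_rot: [0.992, -0.0, -0.128, -0.001]
ft_force: [0.7, 0.8, -3.7]
grip_width: 0.33
grasp_force: 69.8
```

Run:
```python
from h import *
from workcell import optics
R=down(-90,-15)
ax=R.apply([1,0,0]); print(ax)
M=np.array([.5665,-.0855,.085])
go(M-R.apply([0,0,.0087])-ax*.012+R.apply([0,0,-.03]),R)
for n in("side","top"):
    c=optics.camera(n); np.savez(n+"5.npz",**c)
a=dict(np.load("side5.npz"))["color"][90:225,160:340]
cv2.imwrite("pics/tilt.png",np.clip(cv2.resize(a,(800,600),interpolation=cv2.INTER_CUBIC)*1.6,0,255).astype(np.uint8)[...,::-1])
```

```text
[ 9.65925826e-01  5.91458986e-17 -2.58819045e-01]
pos [ 0.5692 -0.0844  0.2178] eul [ 2.0000e-02  1.4690e+01 -1.7984e+02] shift [0.0193 0.0013 0.0904] rv [-0.0028 -0.0054  0.0003] q [ 0.47  0.49 -0.57  1.41  0.24  1.57 -1.68] F [ 0.7  0.8 -3.7] grip 0.33 69.8 t 15.17
```

View pics/tilt.png

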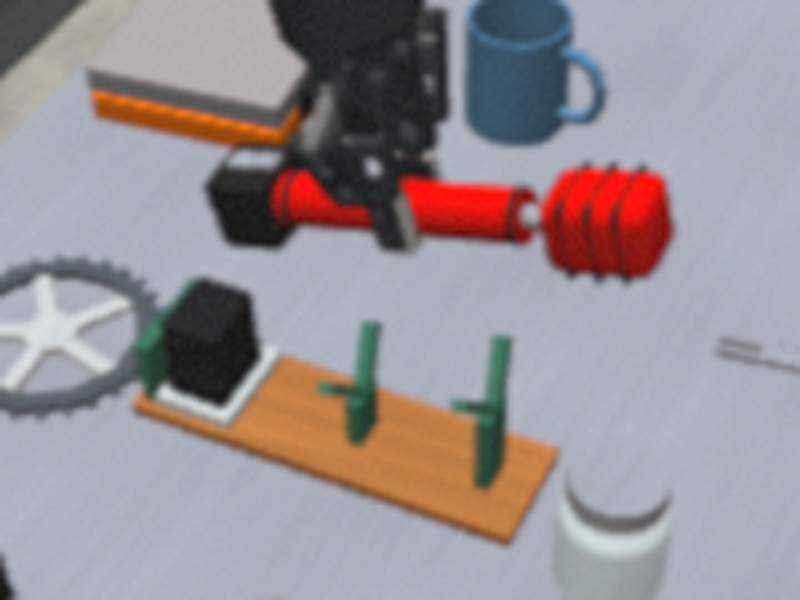

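The pump is held level across the tool and tilted, with its head at (250,205) on the bumper side and the handle at (610,225) on the high side. I'll lower it to 30 mm above its seat.

Call:
jog_arm(increments=[[0.008,0,0.02,0,-0.003,0,-1],[0.016,0,0.045,0,-0.003,0,-1],[0.016,0,0.07,0,-0.003,0,-1],[0.016,0,0.085,0,-0.003,0,-1],[0.016,0,0.085,0,-0.003,0,-1]])

```text
clock: 15.68
position: [0.5602, -0.0853, 0.1301]
ee_rot: [0.991, -0.001, -0.131, -0.001]
ft_force: [-1.1, -0.2, -3.3]
grip_width: 0.332
grasp_force: 69.8
```

Call:
jog_arm(increments=[[0,0,0,0,0,0,-1],[0,0,0,0,0,0,-1]])

```text
clock: 15.85
position: [0.5635, -0.085, 0.1345]
ee_rot: [0.992, -0.001, -0.128, -0.001]
ft_force: [0.1, 0.3, -1.8]
grip_width: 0.33
grasp_force: 69.8
```

Run:
```python
from h import *
from workcell import optics
R=down(-90,-15); ax=R.apply([1,0,0])
M=np.array([.5665,-.0855,.085])
go(M-R.apply([0,0,.0087]),R)
for n in("side","top"):
    c=optics.camera(n); np.savez(n+"6.npz",**c)
a=dict(np.load("side6.npz"))["color"][110:215,170:310]
cv2.imwrite("pics/near.png",np.clip(cv2.resize(a,(800,600),interpolation=cv2.INTER_CUBIC)*1.6,0,255).astype(np.uint8)[...,::-1])
# projected expectation of saddle/barrel relation at current pose in side camera
from workcell import get_obs
s=get_obs();Rt=Rn.from_quat(s["ee_rot"]);m=s["position"]+Rt.apply([0,0,.0087]);c=dict(np.load("side6.npz"))
sc=600/105
for l in(128,0,-85,-145):
    uv=project(c,m+Rt.apply([l/1000,0,0]))[0]; print(l,((uv-[170,110]+.5)*[800/140,sc]).round(0))
```

```text
pos [ 0.5635 -0.085   0.1345] eul [-1.2000e-01  1.4700e+01 -1.7995e+02] shift [0.0155 0.0005 0.0384] rv [-0.0013 -0.0052 -0.002 ] q [ 0.47  0.55 -0.56  1.52  0.27  1.42 -1.7 ] F [ 0.1  0.3 -1.8] grip 0.33 69.8 t 15.85
128 [251. 271.]
0 [487. 298.]
-85 [661. 318.]
-145 [794. 333.]
```

View pics/near.png

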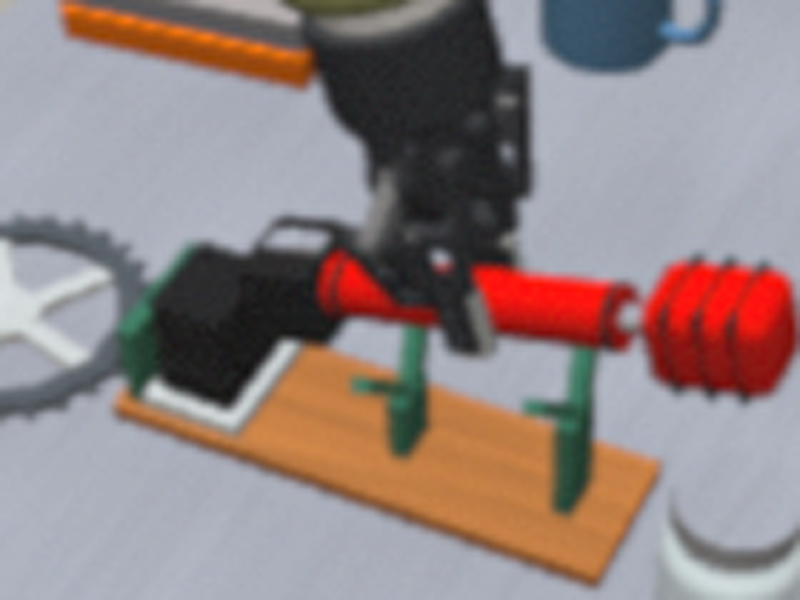

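The head is just above and behind the bumper, and the barrel is over both saddles at (410,330) and (585,350). I'll keep lowering in smaller steps and watch the force.

Call:
jog_arm(increments=[[0.001,0,0.01,0,-0.003,0,-1],[0.002,0,0.018,0,-0.003,0,-1],[0.003,0,0.024,0,-0.003,0,-1],[0.004,0,0.028,0,-0.003,0,-1],[0.004,0,0.028,0,-0.003,0,-1]])

```text
clock: 16.37
position: [0.5586, -0.0848, 0.1031]
ee_rot: [0.991, -0.001, -0.132, -0.001]
ft_force: [1.3, -0.5, -3.6]
grip_width: 0.33
grasp_force: 69.8
```

```bash
cat > t.py <<'E'
from h import *
R=down(-90,-15)
go(np.array([.5665,-.0855,.085])-R.apply([0,0,.0087]),R)
E
python3 t.py
```

```text
pos [ 0.5586 -0.0848  0.1031] eul [-9.0000e-02  1.5170e+01 -1.7991e+02] shift [0.0123 0.0007 0.0068] rv [-0.0021  0.003  -0.0016] q [ 0.47  0.58 -0.55  1.55  0.28  1.37 -1.71] F [ 1.3 -0.5 -3.6] grip 0.33 69.8 t 16.37
```

Call:
jog_arm(increments=[[0.002,0.0005,0.002,0,0,0,-1],[0.004,0.0005,0.003,0,0,0,-1],[0.006,0.0005,0.004,0,0,0,-1],[0.007,0.0005,0.004,0,0,0,-1],[0.007,0.0005,0.004,0,0,0,-1]])

```text
clock: 16.78
position: [0.5654, -0.0853, 0.0989]
ee_rot: [0.991, -0.001, -0.131, -0.001]
ft_force: [-0.0, -0.5, -2.7]
grip_width: 0.327
grasp_force: 69.8
```

```bash
python3 t.py
```

```text
pos [ 0.5654 -0.0853  0.0989] eul [-1.0000e-01  1.5040e+01 -1.7992e+02] shift [0.0047 0.0002 0.0044] rv [-0.0019  0.0007 -0.0017] q [ 0.47  0.59 -0.55  1.53  0.29  1.37 -1.72] F [-0.  -0.5 -2.7] grip 0.327 69.8 t 16.78
```

Call:
jog_arm(increments=[[0,0,0.001,0,0,0,-1],[0,0,0.002,0,0,0,-1],[0.001,0,0.003,0,0,0,-1],[0.002,0,0.003,0,0,0,-1],[0.002,0,0.003,0,0,0,-1]])

```text
clock: 17.2
position: [0.5663, -0.0863, 0.0959]
ee_rot: [0.991, -0.001, -0.131, -0.0]
ft_force: [-2.1, -4.1, 5.0]
grip_width: 0.332
grasp_force: 70.6
```

```bash
python3 t.py
```

```text
pos [ 0.5663 -0.0863  0.0959] eul [-1.6000e-01  1.5060e+01  1.7999e+02] shift [ 0.003  -0.0009  0.0017] rv [-0.0005  0.001  -0.0028] q [ 0.46  0.6  -0.55  1.53  0.29  1.37 -1.72] F [-2.1 -4.1  5. ] grip 0.332 70.6 t 17.2
```

Saddle contact: Fz +5, and one flank of the V is pushing toward −y. I'll ease that way and slide down the slope to find the bumper.

Call:
jog_arm(increments=[[0,0.001,0,0,0,0,-1],[0.001,0.0015,0.0005,0,0,0,-1],[0.002,0.0015,0.001,0,0,0,-1],[0.003,0.0015,0.001,0,0,0,-1],[0.003,0.0015,0.001,0,0,0,-1]])

```text
clock: 17.62
position: [0.5686, -0.0877, 0.0938]
ee_rot: [0.991, -0.001, -0.131, -0.0]
ft_force: [-4.2, -5.6, 5.9]
grip_width: 0.325
grasp_force: 70.8
```

```bash
python3 t.py
```

```text
pos [ 0.5686 -0.0877  0.0938] eul [-1.5000e-01  1.5110e+01 -1.7999e+02] shift [ 0.0003 -0.0022  0.0003] rv [-0.0008  0.0019 -0.0025] q [ 0.46  0.6  -0.55  1.52  0.29  1.37 -1.72] F [-4.2 -5.6  5.9] grip 0.325 70.8 t 17.62
```

Call:
jog_arm(increments=[[0,0.001,0,0,0,0,-1],[0.001,0.002,0,0,0,0,-1],[0.002,0.002,0,0,0,0,-1],[0.002,0.002,0,0,0,0,-1],[0.002,0.002,0,0,0,0,-1]])

```text
clock: 18.03
position: [0.5701, -0.0881, 0.0931]
ee_rot: [0.991, -0.001, -0.132, -0.001]
ft_force: [-6.4, 0.1, 5.2]
grip_width: 0.322
grasp_force: 70.6
```

```bash
python3 t.py
```

```text
pos [ 0.5701 -0.0881  0.0931] eul [-5.0000e-02  1.5170e+01 -1.7988e+02] shift [-0.0014 -0.0026  0.0001] rv [-0.0024  0.0029 -0.0008] q [ 0.46  0.61 -0.55  1.52  0.29  1.37 -1.71] F [-6.4  0.1  5.2] grip 0.322 70.6 t 18.03
```

Call:
jog_arm(increments=[[0.001,0,0,0,0,0,-1],[0.002,0,0,0,0,0,-1],[0.002,0,0,0,0,0,-1]])

```text
clock: 18.28
position: [0.5706, -0.0881, 0.0929]
ee_rot: [0.991, -0.001, -0.134, -0.001]
ft_force: [-15.2, -0.5, 13.3]
grip_width: 0.329
grasp_force: 71.1
```

Run:
```python
import t
from h import *
from workcell import optics
for n in("side","top"):
    c=optics.camera(n); np.savez(n+"7.npz",**c)
a=dict(np.load("side7.npz"))["color"][130:205,180:280]
cv2.imwrite("pics/laid.png",np.clip(cv2.resize(a,(800,600),interpolation=cv2.INTER_CUBIC)*2.2,0,255).astype(np.uint8)[...,::-1])
```

```text
pos [ 0.5706 -0.0881  0.0929] eul [-5.0000e-02  1.5390e+01 -1.7989e+02] shift [-0.0019 -0.0026  0.    ] rv [-0.0021  0.0069 -0.0008] q [ 0.46  0.61 -0.54  1.51  0.3   1.37 -1.71] F [-15.2  -0.5  13.3] grip 0.329 71.1 t 18.28
```

View pics/laid.png

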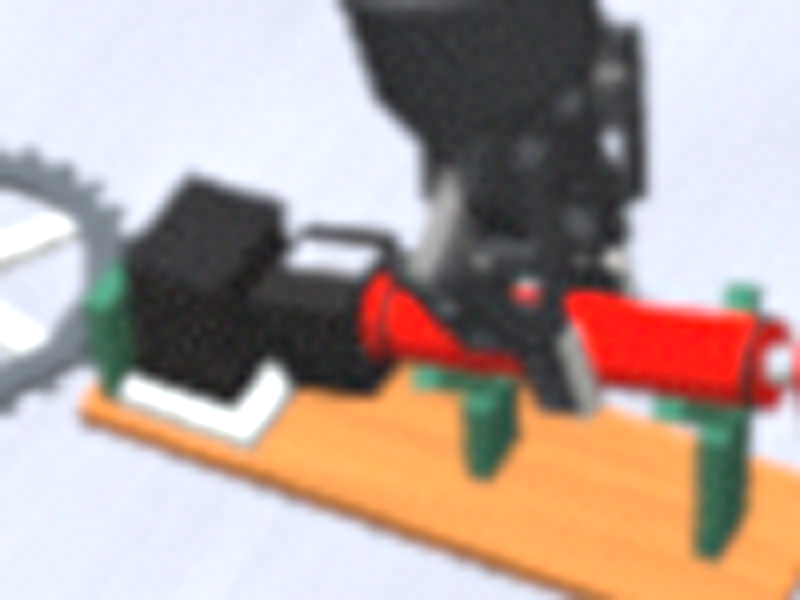

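Position stalled while Fx rose to −15 N, so the nose is on the bumper; the barrel lies in both V's at (480,380) and (720,400). I'll relieve the push, then let go.

Call:
jog_arm(increments=[[-0.0015,0,0,0,0,0,-1],[-0.0015,0,0,0,0,0,-1],[-0.0015,0,0,0,0,0,-0.3],[-0.0015,0,0,0,0,0,-0.1],[-0.0015,0,0,0,0,0,0.2]], grip_force=20)

```text
clock: 18.8
position: [0.5717, -0.0884, 0.0929]
ee_rot: [0.991, -0.001, -0.131, -0.001]
ft_force: [0.0, -0.2, 0.5]
grip_width: 0.576
grasp_force: 0.0
```

Call:
jog_arm(increments=[[0,0,0,0,0,0,0.5],[0,0,0,0,0,0,1],[0,0,0,0,0,0,1],[0,0,0,0,0,0,1],[0,0,0,0,0,0,1]])

```text
clock: 19.22
position: [0.5714, -0.0888, 0.093]
ee_rot: [0.991, -0.001, -0.131, -0.001]
ft_force: [0.1, 0.7, 0.7]
grip_width: 0.998
grasp_force: 0.0
```

```bash
python3 t.py
```

```text
pos [ 0.5714 -0.0888  0.093 ] eul [-1.0000e-01  1.5040e+01 -1.7992e+02] shift [-0.0026 -0.0033  0.0003] rv [-0.0018  0.0008 -0.0017] q [ 0.46  0.61 -0.54  1.52  0.3   1.37 -1.71] F [0.1 0.7 0.7] grip 0.998 0.0 t 19.22
```

Call:
jog_arm(increments=[[0,0,-0.01,0,0,0,1],[0,0,-0.03,0,0,0,1],[0,0,-0.06,0,0,0,1],[0,0,-0.09,0,0,0,1],[0,0,-0.12,0,0,0,1]])

```text
clock: 19.63
position: [0.6027, -0.089, 0.2111]
ee_rot: [0.991, -0.001, -0.131, -0.001]
ft_force: [-0.1, 0.2, -0.1]
grip_width: 0.999
grasp_force: 0.0
```

Call:
jog_arm(increments=[[0,0.03,-0.02,0,0,0,1],[0,0.07,-0.03,0,0,0,1],[0,0.11,-0.03,0,0,0,1],[0,0.15,-0.03,0,0,0,1],[0,0.19,-0.03,0,0,0,1]])

```text
clock: 20.05
position: [0.6098, -0.281, 0.239]
ee_rot: [0.991, -0.001, -0.13, -0.0]
ft_force: [1.0, -0.6, 0.1]
grip_width: 1.004
grasp_force: 0.0
```

Call:
jog_arm(increments=[[0,0,0,0,0,0,1],[0,0,0,0,0,0,1],[0,0,0,0,0,0,1],[0,0,0,0,0,0,1],[0,0,0,0,0,0,1]])

```text
clock: 20.47
position: [0.6103, -0.2774, 0.2381]
ee_rot: [0.991, 0.0, -0.131, -0.001]
ft_force: [-0.0, 0.6, 0.5]
grip_width: 1.003
grasp_force: 0.0
```

Run:
```python
from h import *
from workcell import optics
o=np.zeros((600,800,3),np.uint8)
T=optics.camera("top");S=optics.camera("side")
for c,(u0,u1,v0,v1),off in((T,(235,300,110,235),0),(S,(170,300,120,225),312)):
    a=c["color"][v0:v1,u0:u1]; k=min((312 if off==0 else 488)/(u1-u0),600/(v1-v0))
    b=cv2.resize(a,None,fx=k,fy=k,interpolation=cv2.INTER_CUBIC);o[:b.shape[0],off:off+b.shape[1]]=b
cv2.imwrite("pics/final.png",np.clip(o*1.7,0,255).astype(np.uint8)[...,::-1])
for n,c in(("top",T),("side",S)):
    W=world(c);hsv=cv2.cvtColor(c["color"],cv2.COLOR_RGB2HSV).astype(int)
    m=((hsv[...,0]<8)|(hsv[...,0]>172))&(hsv[...,1]>180)&(abs(W[...,1]+.085)<.04)&(W[...,0]>.4)&(W[...,0]<.66)&(W[...,2]<.2)&(W[...,2]>.03)
    b=W[m&(W[...,0]>.51)];f=np.polyfit(b[:,0],b[:,2],1);print(n,m.sum(),"x",W[m][:,0].min(),W[m][:,0].max(),"slope",np.degrees(np.arctan(f[0])),"z@.566",np.polyval(f,.566),"y",np.median(b[:,1]),"dy/dx",np.polyfit(b[:,0],b[:,1],1)[0])
```

```text
top 673 x 0.42857659539017107 0.6459365329695704 slope -15.334617248261555 z@.566 0.09912377945708939 y -0.08844118769339235 dy/dx 0.00248309724150893
side 922 x 0.4279560107812442 0.6468265456771604 slope -14.658658803054044 z@.566 0.09430605979362353 y -0.07501966217960129 dy/dx -0.001028749097029733
```

View pics/final.png

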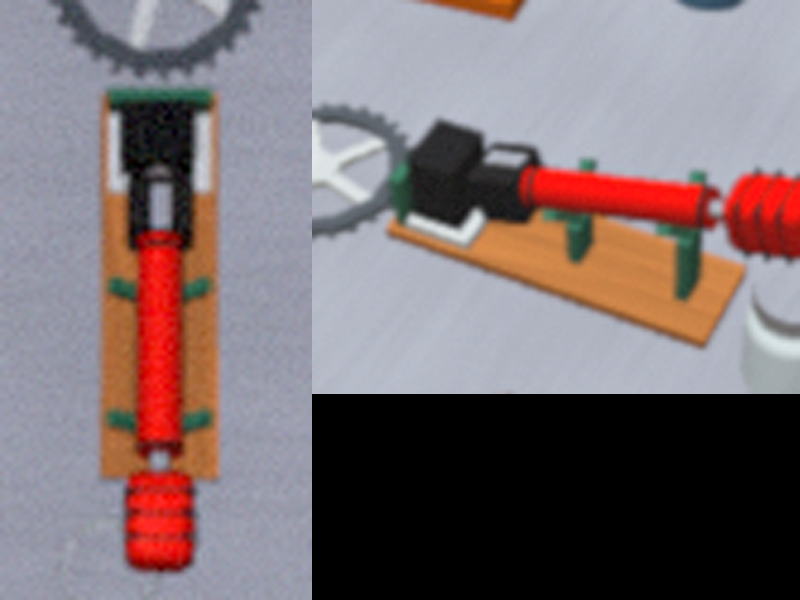

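The pump lies centred in both saddles: it slopes about 15°, the nose is against the bumper, and the bumper is flush on the ledge (top crop column 160). The arm is clear, so I'm handing in.

```bash
python3 -c "
from workcell import workorder
print(workorder.hand_in())"
```

```text
the job is handed in; nothing more can be done
None
```

The job is handed in, but no verdict came back: the last pictures show the bumper flush on the ledge over both pegs and let go, and the pump in both saddles (handle at the high end, nose on the bumper), with the arm clear at about 20 s of the 67 s allowed.

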